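# Unlock the thinner's push-and-turn safety cap

### The arm

A 7-joint arm with a two-finger parallel gripper is mounted at the origin on the work surface. World frame = base frame: x ahead of the robot, y to its left, z up, the work surface at z = 0. Lengths are in m, angles in rad, forces in N, time in s.
With the tool pointing down it reaches from about 0.4 to 0.75 m from the base axis. Payload 19.5 kg.
Tool frame: the origin (TCP) lies between the finger pads; the fingertips stand 8 mm ahead of it and the grasp point (between the pads) lies 11 mm behind it; z points along the fingers, y is the line along which they close (so a half turn about z gives the same grasp; the last joint's range is limited). The gripper opens to 85 mm and grips with 20 to 120 N. Pads are 22 mm wide; open, the fingers measure 114 mm over their backs; the gripper's body (76 mm by 85 mm) begins 54 mm behind the grasp point. The pads swing forward as they close: fully open they stand 13 mm farther back than shut.
Start: joints at [-1.367, 0.707, -0.028, 1.485, 0.022, 0.951, -0.075], TCP at [0.14, 0.558, 0.239] pointing down, gripper open.
Joint ranges: [-2.71, 2.71], [-0.32, 2.16], [-1.57, 1.52], [0, 2.45], [-1.46, 4.6], [0, 2.02], [-2.83, 2.83]. Speed limits (rad/s): [1.89, 1.89, 2.57, 2.57, 3.01, 3.01, 3.01].

### API

Orientations are given as a unit quaternion [x, y, z, w].
In Python, from rig import env gives the robot as it stands. The module is installed in compiled form; this text tells all that it offers.
- The arm moves only by the tool arm_command, never from a script. Its argument "commands" is one flat list of numbers, 7 for each row, row after row: the shift along the tool's x, y, z in m, then the turn, a rotation vector about the tool's x, y, z in rad, then the opening, from 0 (shut) to 1 (fully open). A call has 1 to 20 rows; each row is the pose to reach, as a shift and turn from the pose commanded when the call began, along the tool's axes at that moment; what a row does not reach only later rows make up. A row lasts 1/8 s, in which the tool goes at most 62.5 mm and 10.7 degrees, less where a joint would pass 70% of its speed; a pose out of reach is approached as far as the arm can. A call with a gripper value outside its range is refused whole. The fingers move at their own pace and stop on an object; "force" is the grip in N (left out, the last holds). Time passes only in rows, so rows that repeat a pose let the fingers close. It gives the time, the measured TCP pose, the force, the opening and the grip force at its end, in the units of the state.
- env.sense(): the state, without advancing time (a new reading comes with each control period).
- env.capture(name): name is "scene" or "top"; returns (picture, depth): 480x640x3 uint8, blue, green, red; 480x640 float32, m along the optical axis (not along the pixel's ray), 0 where there is no reading.
- env.get_calibration(name): a dict with "K" (3x3 intrinsics, pixels), "camera_from_world" (4x4, takes a point from world to camera coordinates). Camera axes: x right, y down, z forward; pixel columns grow to the right and rows downward; lengths in m; the calibration is good to about 2 mm. A picture is of the moment at which its call begins. get_calibration takes no time and is no camera call.
- env.job_done(): hands the job in; it is judged then, once.
Trained networks look in the newest picture that a camera, given by its name, has taken for a name from the list of things; names that differ only in an ending like _2 or _b are one class to them, and where a whole thing is asked for, a point or a joint stands for the part that bears it (a point fixed in the world has none). Each returns a list of dicts, best first, with "confidence" (0 to 1); they miss things now and then, are a little off and sometimes report something else, mostly with a low value. They report only what shows in the picture. A call takes as long as a camera call. They do not tell look-alikes from the thing itself.
- env.look_for(label, camera): "bbox" ([left, top, width, height] in pixels, round what is visible of it).
- env.trace(label, camera): "pixels" (480x640 bool, what is visible of it) and "bbox" ([left, top, width, height] in pixels, round what is visible of it).
The state is a dict: "time_s": time; "q": joint angles; "joint_vel": joint speeds; "joint_torque": joint torques, N m; "tcp_pos": TCP position; "tcp_rot": TCP orientation; "force": force on the tool from outside, world axes, zero at the start; "ft_torque": the same for the moment, N m; "opening": finger opening in m; "grip_force": force on a finger pad.
Only numpy, scipy, OpenCV 4.12 (cv2) and the standard library are available. Lean on these libraries where they do the work, as an engineer would, in place of code of your own. Each camera call takes 0.05 s, during which the arm holds its last target. There are 200 camera calls.

### The job

On the engraving bench the paint thinner is the bottle with the red cap; its safety cap has to be opened. Press the red cap firmly down, turn it anticlockwise (seen from above) while it is held down until it comes free, then let go so that it pops up and stays up. Leave the yellow-capped and the blue-capped bottles shut.

Things in the scene. Friction and masses are not known exactly. Their poses are not given: they have to be found in the camera images.
- red_cap_top (a point): Centre of the flat top of the red, ribbed, round cap of the white bottle with a red label (paint thinner); z up, x along the white line on top, turning with the cap. Cap 44 mm wide, 32 mm tall, top 160 mm above the bench when shut. Sprung: 8 N at rest, 12 N at 5 mm down where it unlocks, 16 N at the 10 mm stop; press about 8 mm. Captive: opened and let go, it rests 8 mm higher than shut.
- red_cap (a joint): Turn of the red cap, rad, positive anticlockwise from above. 0 = shut; unpressed it has only about 0.1 rad of play. Held down it turns freely; from about 1.0 it is free to spring up, hard stop at 1.45, so turn about 1.25. Let go too early, it stays down. The 68 mm bottle (shoulder 100 to 114 mm high) sits in a 100 x 100 x 36 mm wooden block screwed to the bench.
- yellow_cap_top (a point): Centre of the top of the yellow round cap of another bottle, label in the same colour; z up. Size, safety cap and screwed-down block are just like those of the red one: cap 44 mm wide, top 160 mm above the bench when shut. It has to stay shut. Cap centres of neighbours are at least 140 mm apart.
- blue_cap_top (a point): Centre of the top of the blue round cap of another bottle, label in the same colour; z up. Size, safety cap and screwed-down block are just like those of the red one: cap 44 mm wide, top 160 mm above the bench when shut. It has to stay shut. Cap centres of neighbours are at least 140 mm apart.
Things that resemble listed ones, but are neither listed nor needed, are in the scene too. Leave any orange or pink look-alike of the part that bears yellow_cap_top alone.

How it is judged:
At the end, for the whole second after the job is handed in: The red cap is turned open (more than 0.75 rad anticlockwise) and has popped up, its top more than 5 mm above where it was shut; the yellow and the blue cap are still shut (tops within 3 mm of their shut height) (value of joint red_cap above 0.75 rad and height (world z) of red_cap_top above 0.165 m and height (world z) of yellow_cap_top between 0.157 and 0.163 m and height (world z) of blue_cap_top between 0.157 and 0.163 m); the robot touches nothing.
It fails at once if the yellow or the blue bottle is opened (its cap pops up) (height (world z) of any of yellow_cap_top, blue_cap_top above 0.164 m).
It also fails if it takes over 32 s, if anything falls off the work surface, if the arm or the gripper's body presses on something with over 40 N, if the wrist force passes 120 N, or if a joint passes its speed limit or range.

## Working session

There is one attempt and no reset: what is moved stays moved. The work goes in short steps, Python scripts to look and compute and a tool call to move; the robot and the scene stay as the last step left them, time stands still between calls to the robot, and variables do not carry over. Pictures are saved under pics/ and viewed, at most 10 in all, crops included, and the job is handed in when it is done.

Besides the shell and the picture viewer there is one more tool, called after "Emit:" as name(argument=value, ...) on one line, values as JSON. arm_command: Moves the arm, as the interface text tells. Its arguments: {"type":"object","properties":{"commands":{"type":"array"},"force":{"type":"number"}},"required":["commands"]}

```bash
mkdir -p pics; cat > h.py <<'E'
import numpy as np, cv2
from rig import env
def world(cam,depth,mask):
    c=env.get_calibration(cam);K=np.array(c["K"]);T=np.linalg.inv(np.array(c["camera_from_world"]))
    v,u=np.nonzero(mask&(depth>0));z=depth[v,u]
    P=np.stack([(u-K[0,2])/K[0,0]*z,(v-K[1,2])/K[1,1]*z,z,np.ones_like(z)])
    return (T@P)[:3].T
E
python3 - <<'E'
from h import *
ims=[]
for cam in("top","scene"):
    im,d=env.capture(cam);cv2.imwrite(f"pics/{cam}0.png",im)
    for l in("red_cap_top","yellow_cap_top","blue_cap_top"):
        for r in env.trace(l,cam)[:4]:
            P=world(cam,d,r["pixels"]);
            if len(P)==0: continue
            zt=np.percentile(P[:,2],95);Q=P[P[:,2]>zt-.008]
            lo,hi=np.percentile(Q,2,axis=0),np.percentile(Q,98,axis=0)
            print(cam,l,round(r["confidence"],2),r["bbox"],"top",np.round((lo+hi)/2,4),np.round(hi-lo,3),zt.round(4))
s=env.sense();print({k:np.round(s[k],4) for k in("time_s","q","tcp_pos","tcp_rot","force","opening")})
E
```

```text
top red_cap_top 0.79 [214.3, 223.7, 25.5, 22.9] top [0.5893 0.1851 0.1594] [0.039 0.039 0.008] 0.1628
top yellow_cap_top 0.92 [306.5, 268.9, 26.3, 27.4] top [0.5029 0.0169 0.16  ] [0.038 0.038 0.008] 0.1633
top yellow_cap_top 0.87 [178.8, 323.3, 27.9, 26.8] top [0.4073 0.2483 0.1594] [0.038 0.039 0.008] 0.1624
top yellow_cap_top 0.55 [197.6, 118.0, 24.4, 28.2] top [0.7912 0.2282 0.1594] [0.039 0.039 0.008] 0.1624
top blue_cap_top 0.76 [421.6, 214.5, 27.3, 25.7] top [ 0.6046 -0.2014  0.1599] [0.039 0.039 0.008] 0.1631
scene red_cap_top 0.6 [422.1, 192.4, 30.1, 37.9] top [0.5913 0.1843 0.1586] [0.039 0.039 0.008] 0.1621
scene yellow_cap_top 0.98 [449.4, 140.6, 25.9, 26.4] top [0.4087 0.2473 0.159 ] [0.04  0.04  0.008] 0.1623
scene yellow_cap_top 0.84 [465.1, 295.4, 43.6, 43.7] top [0.7939 0.2279 0.1583] [0.04  0.04  0.008] 0.1617
scene yellow_cap_top 0.79 [318.3, 161.5, 26.5, 30.9] top [0.5044 0.0166 0.1588] [0.041 0.04  0.008] 0.1621
scene blue_cap_top 0.86 [170.0, 193.3, 30.5, 29.3] top [ 0.6077 -0.2002  0.1584] [0.039 0.039 0.008] 0.1619
{'time_s': np.float64(0.4), 'q': array([-1.3667,  0.7066, -0.0276,  1.4846,  0.022 ,  0.9509, -0.0755]), 'tcp_pos': array([0.1399, 0.5577, 0.2392]), 'tcp_rot': array([ 1.226e-01,  9.925e-01, -1.000e-04, -0.000e+00]), 'force': array([-0.6174, -0.5885, -0.4716]), 'opening': np.float64(0.0852)}
```

```bash
python3 - <<'E'
import cv2
t=cv2.imread("pics/top0.png")
cv2.imwrite("pics/topc.png",cv2.resize(t[180:290,150:300],None,fx=5,fy=5,interpolation=cv2.INTER_CUBIC))
E
```

```text
(no output)
```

View pics/scene0.png

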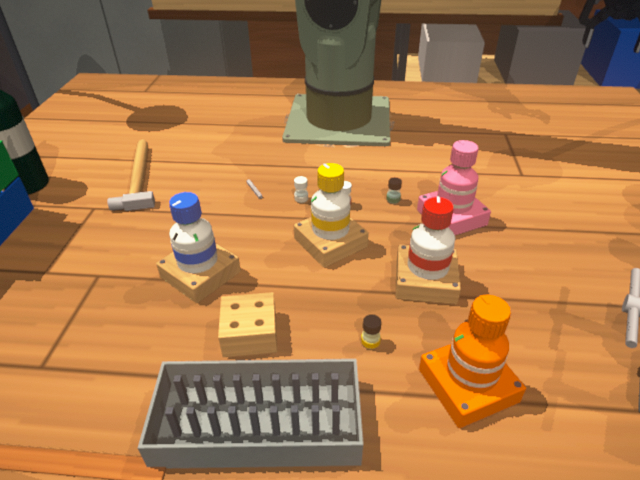

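View pics/top0.png

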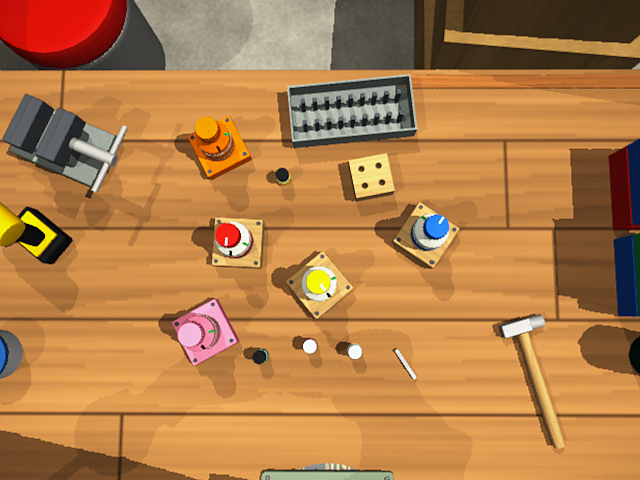

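View pics/topc.png

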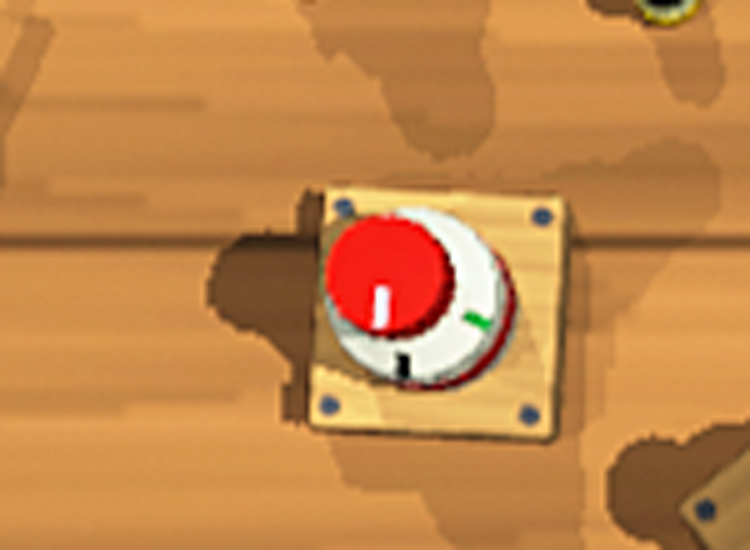

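The red cap at top pixel (228,235), or scene pixel (437,212), is the only red one. It sits on the white bottle with a red label in a wooden block, so it is the target, at about (0.590, 0.185). The solid pink bottle at top (193,335) and the solid orange one at (208,130) are look-alikes. The yellow cap is at (319,282) and the blue one at (435,227).

Emit:
arm_command(commands=[-0.1, -0.048, 0, 0, 0, 0, 1, -0.16, -0.077, 0, 0, 0, 0, 1, -0.21, -0.1, 0, 0, 0, 0, 1, -0.26, -0.125, 0, 0, 0, 0, 1, -0.31, -0.149, 0, 0, 0, 0, 1, -0.36, -0.173, 0, 0, 0, 0, 1, -0.41, -0.197, 0, 0, 0, 0, 1, -0.46, -0.221, 0, 0, 0, 0, 1, -0.527, -0.252, 0, 0, 0, 0, 1, -0.527, -0.252, 0, 0, 0, 0, 1, -0.527, -0.252, 0, 0, 0, 0, 1, -0.527, -0.252, 0, 0, 0, 0, 1, -0.527, -0.252, 0, 0, 0, 0, 1, -0.527, -0.252, 0, 0, 0, 0, 1], force=80)

```text
time_s: 2.15
tcp_pos: [0.5894, 0.1856, 0.2395]
tcp_rot: [0.122, 0.993, 0.0, 0.0]
force: [0.3, -0.4, -0.4]
opening: 0.0856
grip_force: 0.0
```

```bash
python3 - <<'E'
from h import *
s=env.sense();print({k:np.round(s[k],4) for k in("time_s","q","tcp_pos","tcp_rot","force","opening")})
E
```

```text
{'time_s': np.float64(2.15), 'q': array([-0.3045,  0.7772, -0.1151,  1.3105,  0.0925,  1.0589,  0.8938]), 'tcp_pos': array([0.5894, 0.1856, 0.2395]), 'tcp_rot': array([1.221e-01, 9.925e-01, 0.000e+00, 1.000e-04]), 'force': array([ 0.2724, -0.4385, -0.4174]), 'opening': np.float64(0.0856)}
```

Emit:
arm_command(commands=[0, 0, 0.04, 0, 0, 0, 1, 0, 0, 0.07, 0, 0, 0, 1, 0, 0, 0.09, 0, 0, 0, 1, 0, 0, 0.1, 0, 0, 0, 1, 0, 0, 0.1, 0, 0, 0, 1, 0, 0, 0.1, 0, 0, 0, 0, 0, 0, 0.1, 0, 0, 0, 0, 0, 0, 0.1, 0, 0, 0, 0, 0, 0, 0.1, 0, 0, 0, 0, 0, 0, 0.1, 0, 0, 0, 0, 0, 0, 0.1, 0, 0, 0, 0, 0, 0, 0.1, 0, 0, 0, 0, 0, 0, 0.1, 0, 0, 0, 0], force=80)

```text
time_s: 3.78
tcp_pos: [0.59, 0.1853, 0.1401]
tcp_rot: [0.123, 0.992, 0.0, 0.0]
force: [-1.3, 0.2, 8.2]
opening: 0.042
grip_force: 79.7
```

Emit:
arm_command(commands=[0, 0, 0.003, 0, 0, 0, 0, 0, 0, 0.006, 0, 0, 0, 0, 0, 0, 0.008, 0, 0, 0, 0, 0, 0, 0.008, 0, 0, 0, 0, 0, 0, 0.008, 0, 0, 0, 0])

```text
time_s: 4.4
tcp_pos: [0.59, 0.1852, 0.1324]
tcp_rot: [0.123, 0.992, 0.0, 0.001]
force: [-4.4, -0.6, 14.1]
opening: 0.0419
grip_force: 80.3
```

Emit:
arm_command(commands=[0, 0, 0, 0, 0, -0.12, 0, 0, 0, 0, 0, 0, -0.25, 0, 0, 0, 0, 0, 0, -0.38, 0, 0, 0, 0, 0, 0, -0.51, 0, 0, 0, 0, 0, 0, -0.64, 0, 0, 0, 0, 0, 0, -0.77, 0, 0, 0, 0, 0, 0, -0.9, 0, 0, 0, 0, 0, 0, -1.03, 0, 0, 0, 0, 0, 0, -1.15, 0, 0, 0, 0, 0, 0, -1.25, 0, 0, 0, 0, 0, 0, -1.25, 0, 0, 0, 0, 0, 0, -1.25, 0])

```text
time_s: 5.9
tcp_pos: [0.5899, 0.1857, 0.1324]
tcp_rot: [-0.481, 0.877, 0.0, 0.001]
force: [-4.7, 1.5, 14.1]
opening: 0.0423
grip_force: 80.8
```

```bash
python3 - <<'E'
from h import *
s=env.sense();print({k:np.round(s[k],4) for k in("time_s","q","tcp_rot","force","ft_torque","opening")})
E
```

```text
{'time_s': np.float64(5.9), 'q': array([-0.1487,  0.9312, -0.4531,  1.4301,  0.4694,  0.8871,  1.8341]), 'tcp_rot': array([-4.813e-01,  8.765e-01,  2.000e-04,  7.000e-04]), 'force': array([-4.7464,  1.529 , 14.1196]), 'ft_torque': array([0.3302, 1.0618, 0.0247]), 'opening': np.float64(0.0423)}
```

Emit:
arm_command(commands=[0, 0, -0.004, 0, 0, 0, 0, 0, 0, -0.008, 0, 0, 0, 0, 0, 0, -0.012, 0, 0, 0, 0, 0, 0, -0.012, 0, 0, 0, 0, 0, 0, -0.012, 0, 0, 0, 1, 0, 0, -0.012, 0, 0, 0, 1, 0, 0, -0.012, 0, 0, 0, 1, 0, 0, -0.012, 0, 0, 0, 1, 0, 0, -0.012, 0, 0, 0, 1, 0, 0, -0.012, 0, 0, 0, 1, 0, 0, -0.03, 0, 0, 0, 1, 0, 0, -0.06, 0, 0, 0, 1, 0, 0, -0.12, 0, 0, 0, 1, 0, 0, -0.16, 0, 0, 0, 1, 0, 0, -0.16, 0, 0, 0, 1])

```text
time_s: 7.78
tcp_pos: [0.5904, 0.1855, 0.294]
tcp_rot: [-0.481, 0.877, -0.0, 0.002]
force: [0.3, -0.1, -1.0]
opening: 0.0856
grip_force: 0.0
```

```bash
python3 - <<'E'
from h import *
for cam in("scene","top"):
    im,d=env.capture(cam)
    for l in("red_cap_top","yellow_cap_top","blue_cap_top"):
        for r in env.trace(l,cam)[:3]:
            P=world(cam,d,r["pixels"])
            if len(P): print(cam,l,round(r["confidence"],2),np.round(np.median(P[P[:,2]>np.percentile(P[:,2],80)],axis=0),4),np.percentile(P[:,2],95).round(4))
    if cam=="scene": cv2.imwrite("pics/s1.png",cv2.resize(im[100:340,300:600],None,fx=2.5,fy=2.5))
E
```

```text
scene red_cap_top 0.88 [0.5894 0.1843 0.1697] 0.17
scene yellow_cap_top 0.81 [0.409  0.2472 0.162 ] 0.1623
scene yellow_cap_top 0.73 [0.5041 0.0167 0.1618] 0.1621
scene yellow_cap_top 0.73 [0.7924 0.228  0.1614] 0.1617
scene blue_cap_top 0.59 [ 0.607  -0.2018  0.1617] 0.162
top yellow_cap_top 0.86 [0.7873 0.2273 0.1617] 0.1626
top yellow_cap_top 0.85 [0.5021 0.0141 0.1622] 0.1627
top yellow_cap_top 0.43 [ 0.605  -0.2009  0.1619] 0.1626
top blue_cap_top 0.8 [ 0.6049 -0.2009  0.1619] 0.1626
```

View pics/s1.png

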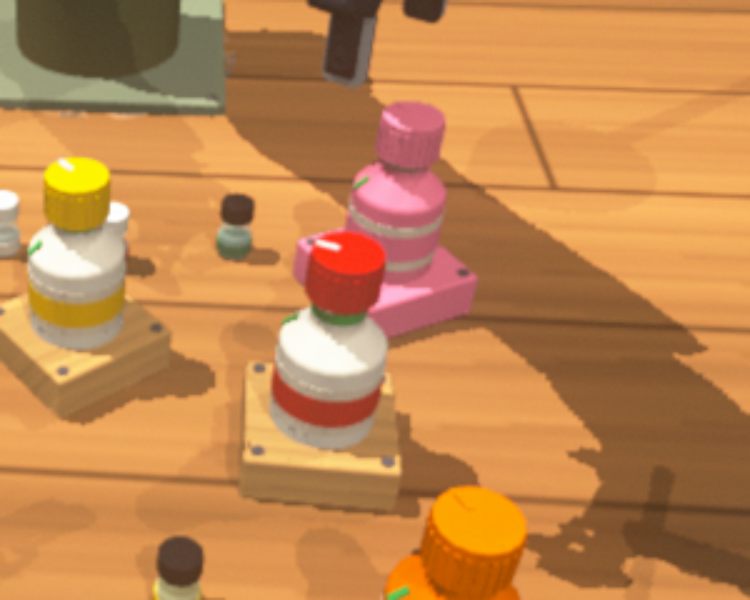

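The crop shows the red cap, at about (345,275), popped up with the green ring showing beneath it. Its white line has turned towards the green mark, and its top is about 8 mm higher than before. The yellow and blue caps are unchanged, and the gripper is well clear of everything.

```bash
python3 -c "
from rig import env
print(env.job_done())"
```

```text
the job is handed in; nothing more can be done
None
```

The red cap was pressed, turned about 1.25 rad anticlockwise and has popped up about 8 mm; the yellow and blue caps are still shut, the arm is clear, and the job was handed in at about 8 s.

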